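# Break the folding lid stay and shut the fittings chest

### The arm

A 7-joint arm with a two-finger parallel gripper is mounted at the origin on the work surface. World frame = base frame: x ahead of the robot, y to its left, z up, the work surface at z = 0. Lengths are in m, angles in rad, forces in N, time in s.
With the tool pointing down it reaches from about 0.4 to 0.875 m from the base axis. Payload 19.3 kg.
Tool frame: the origin (TCP) lies on the centre line of the jaws, within the pads' length; the fingertips stand 14 mm ahead of it and the grasp point (between the pads) lies 5 mm behind it; x points along the fingers, y is the direction in which the jaws open and shut, and the axes are right-handed (so a half turn about x gives the same grasp; the last joint's range is limited). The gripper opens to 85 mm and grips with 20 to 120 N. Pads are 22 mm wide; open, the fingers measure 114 mm over their backs; the gripper's body (76 mm by 85 mm) begins 54 mm behind the grasp point. The pads swing forward as they close: fully open they stand 13 mm farther back than shut.
Start: joints at [-1.338, 0.521, -0.036, 1.599, 0.021, 1.021, -0.113], TCP at [0.186, 0.597, 0.245] pointing down, gripper open.
Joint ranges: [-2.91, 2.91], [-0.3, 2.13], [-1.5, 1.42], [0.17, 2.43], [-1.26, 4.41], [0.16, 1.93], [-2.52, 2.52]. Speed limits (rad/s): [1.89, 1.89, 2.39, 2.39, 3.01, 3.01, 3.01].

### API

Orientations are given as [roll, pitch, yaw] about the fixed x, y, z axes, in that order (R = Rz(yaw) Ry(pitch) Rx(roll)).
In Python, from workcell import monitor, optics, bot gives the robot as it stands.
- The arm moves only by the tool arm_command, never from a script. Its arguments are lists of equal length, an entry for each row: "delta_pos": the shift along the tool's x, y, z as a fraction of full scale, a list of three; "rotation": the turn, a rotation vector about the tool's x, y, z as a fraction of full scale, a list of three. In form: {"delta_pos": [[dx, dy, dz], ...], "rotation": [[wx, wy, wz], ...]}. A call has 1 to 10 rows; each row shifts and turns the pose as measured when the row begins, along the tool's axes as they then stand; what a row does not reach is not made up. Full scale, the value 1, is 30 mm for a shift and 6 degrees for a turn. A row lasts 1/10 s, in which the tool goes at most 50 mm and 8.59 degrees, less where a joint would pass 70% of its speed; a pose out of reach is approached as far as the arm can. A call with a number of a shift or a turn outside -1 to 1 is refused whole. A call with a gripper value outside its range is refused whole. "gripper" is the closure, from -1 (fully open) to 1 (shut), so that 0 is half open, set as the call begins (left out, the last holds). The fingers move at their own pace and stop on an object; "grip_force" is the grip in N (left out, the last holds). Time passes only in rows, so rows that do not move let the fingers close. It gives the time, the measured TCP pose, the force and the opening at its end, in the units of the state.
- monitor.observe(): the state, without advancing time (a new reading comes with each control period).
- optics.grab_frame(name): name is "side" or "top" or "wrist"; returns the picture (384x512x3 uint8, red, green, blue); there is no depth.
- optics.camera_params(name): a dict with "fx", "fy", "cx", "cy" (pixels), "origin" and "rotation" of the camera in the world. Camera axes: x right, y down, z forward; pixel columns grow to the right and rows downward; lengths in m; the calibration is good to about 2 mm. A picture is of the moment at which its call begins: read the wrist's pose just before it. camera_params takes no time and is no camera call; for the wrist camera it gives the pose at the moment of the call.
- bot.job_done(): hands the job in, once; it reports no verdict.
The state is a dict: "clock": time; "qpos": joint angles; "qd": joint speeds; "joint_efforts": joint torques, N m; "position": TCP position; "tool_rot": TCP orientation; "force": force on the tool from outside, world axes, zero at the start; "moment": the same for the moment, N m; "grip_width": finger opening in m.
Only numpy, scipy, OpenCV 4.12 (cv2) and the standard library are available. Lean on these libraries where they do the work, as an engineer would, in place of code of your own. Each camera call takes 0.05 s, during which the arm holds its last target. There are 200 camera calls.

### The job

Shut the red fittings chest. Take hold of the yellow knuckle of its folding lid stay and lift it, with your fingers still on it, well past centre until the stay is plainly bent the other way (some 40 degrees); lift it the way it wants to swing, since the thin bracket at its foot bends if the stay is forced. Then lower the lid under control until it is fully shut, without letting it drop, and leave everything else as it stands.

Things in the scene. Friction and masses are not known exactly. Their poses are not given: they have to be found in the camera images.
- chest: red steel chest, 240 mm deep, 300 mm wide, rim 110 mm above the bench, fixed to it. Origin under its middle; x points from its front to the hinge side, y along the hinge towards the end that has the stay, z up. It stands with its front roughly to the robot's left and the stay at the end farther from the robot.
- stay_knuckle (a point): centre of the yellow knuckle on the stay's knee: a disc 22 mm across and 12 mm thick (its flat faces look along the chest's y), with 14 mm wide steel links leaving it up to the lid and down to the end wall. To unlock, it swings towards the chest's front and up, at first about as much up as forward, some 50 mm in all, on a curve that levels off; its lower rivet is not measured. It takes 3 to 10 N to move.
- stay_knee (a joint): bend of the knee, rad: 0 locked (sagging past centre on its stop), 0.22 dead straight, above that bent the other way, unlocked; 0.85 (36 degrees past straight) is well past centre, and friction in the rivets then keeps it there when let go. Grows to 3.07 as the lid shuts.
- stay_bracket (a joint): how far the bracket at the stay's foot is sprung along the chest's x, m: about 1 mm for each 10 N on the stay, either way; it bends for good past 1.6 mm. Lid drag alone takes up to 1 mm. The reading is too rough to steer by.
- stay_bracket_up (a joint): the same bracket's spring up (+) and down (-), m, as stiff and as easily bent
- lid (a joint): lid angle, rad: 0 standing open (97 degrees up from shut, leaning slightly back), 1.70 shut on the rim. It cannot move while the stay is locked. Unlocked, its stiff hinge holds it by friction while nearly upright; somewhere between 0.5 and 1.0 it begins to fall by its own weight, 5 to 10 N at the handle, if nothing holds it.
- lid_handle (a point): centre of the lid's round handle bar, 12 mm thick, 114 mm clear between its posts, along the chest's y, 42 mm off the lid's outer face (so behind the upright lid, and on top of it when shut) and 22 mm from the lid's free edge. It turns with the lid; shut, it is 218 mm ahead of the hinge line (towards the chest's front) and 70 mm above the rim.
- lid_hinge (a point): middle of the lid's hinge line, which runs along the chest's y at rim height. The lid is 240 mm long from here, 300 mm wide, 28 mm thick; its free edge stands 350 mm above the bench when open.
- keg_post: the loose steel hose fitting, 26 mm across, 36 mm tall, standing in the bay of the chest away from the stay; bystander, origin at its foot
- tail_piece: the loose brass hose fitting, 26 mm across, 36 mm tall, standing in the same bay as the steel one; bystander, origin at its foot
- jug: blue plastic jug, 100 mm across, 150 mm tall; bystander, origin under its middle
- cleaner: white bottle with a green cap, 68 mm across, 190 mm tall; bystander, origin under its middle
- beer_bottle: brown bottle, 60 mm across, 210 mm tall; bystander, origin under its middle
- bung: orange stopper, 38 mm across, 32 mm tall; bystander, origin under its middle
- spanner: steel spanner, 180 mm long, lying flat; bystander, origin under its middle
- brush: brush with a blue handle, 200 mm long, lying; bystander, origin under its middle

How it is judged:
On the way:
1. the stay's knee is lifted by the fingers well past centre, the lid still up (value of joint stay_knee above 0.85 rad and value of joint lid below 0.3 rad and distance between the grasp point and stay_knuckle below 0.035 m), for 0.1 s.
At the end, for the whole second after the job is handed in: the lid is shut on the rim (lid angle above 1.685 rad, within 4 mm at its free edge) and at rest (value of joint lid above 1.685 rad and velocity of joint lid below 0.05 rad/s); the robot touches nothing.
It fails at once if the stay's bracket is sprung more than 1.6 mm (16 N), so bent (value of joint any of stay_bracket, stay_bracket_up above 0.0016 m or value of joint any of stay_bracket, stay_bracket_up below -0.0016 m).
It fails at once if the lid drops: it falls faster than 1.6 rad/s (velocity of joint lid above 1.6 rad/s).
It fails at once if a bystander is moved more than 20 mm (distance of any of keg_post, tail_piece, jug, cleaner, beer_bottle, bung, spanner, brush from where it was at the start of the episode above 0.02 m).
It also fails if it takes over 70 s, if anything falls off the work surface, if the arm or the gripper's body presses on something with over 40 N, if the wrist force passes 120 N, or if a joint passes its speed limit or range.

## Working session

There is one attempt and no reset: what is moved stays moved. The work goes in short steps, Python scripts to look and compute and a tool call to move; the robot and the scene stay as the last step left them, time stands still between calls to the robot, and variables do not carry over. Pictures are saved under pics/ and viewed, about 8 in all and at most 12, crops included, and the job is handed in when it is done.

Besides the shell and the picture viewer there is one more tool, called after "Emit:" as name(argument=value, ...) on one line, values as JSON. arm_command: Moves the arm, as the interface text tells. Its arguments: {"type":"object","properties":{"delta_pos":{"type":"array","items":{"type":"array","items":{"type":"number"}}},"rotation":{"type":"array","items":{"type":"array","items":{"type":"number"}}},"gripper":{"type":"number"},"grip_force":{"type":"number"}},"required":["delta_pos","rotation"]}

```bash
mkdir -p pics; python3 - <<'E'
from workcell import monitor, optics, bot
import cv2
s=monitor.observe();print({k:s[k] for k in('clock','qpos','position','tool_rot','force','grip_width')})
for n in('side','top','wrist'):
    p=optics.camera_params(n);print(n,p)
    cv2.imwrite(f'pics/{n}0.png',optics.grab_frame(n)[:,:,::-1])
import numpy as np
a=cv2.imread('pics/side0.png');b=cv2.imread('pics/top0.png')
cv2.imwrite('pics/st0.png',cv2.resize(np.hstack([a,b]),(800,300)))
E
```

```text
{'clock': 0.0, 'qpos': array([-1.33819827,  0.52201688, -0.03631315,  1.59999306,  0.02120551,
        1.0211211 , -0.1128133 ]), 'position': array([0.18631759, 0.59624398, 0.24472945]), 'tool_rot': array([-1.48847098,  1.56964306, -1.79130205]), 'force': array([-0.20334033, -0.22799876, -0.65260092]), 'grip_width': 0.08574969313205898}
side {'fx': 458.9996059329423, 'fy': 458.9996059329423, 'cx': 254.07891404899604, 'cy': 186.59331072126196, 'origin': array([ 1.30429136, -0.37287068,  1.14530953]), 'rotation': array([-2.4121759 , -0.00309442,  1.08701414])}
top {'fx': 365.9513891417734, 'fy': 365.9513891417734, 'cx': 251.95617682794753, 'cy': 192.37111717213878, 'origin': array([ 0.42711017, -0.00469972,  1.18182367]), 'rotation': array([-3.03285815,  0.03355431, -1.59242815])}
wrist {'fx': 298.9821805413899, 'fy': 298.9821805413899, 'cx': 254.54582484533887, 'cy': 188.58696714802397, 'origin': array([0.11052135, 0.62057383, 0.37345726]), 'rotation': array([2.82241100e+00, 1.04697798e-03, 1.26817437e+00])}
```

View pics/side0.png

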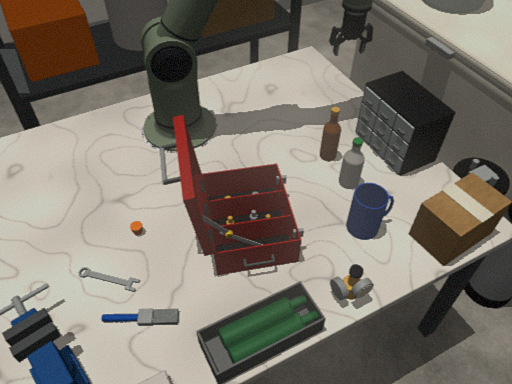

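View pics/top0.png

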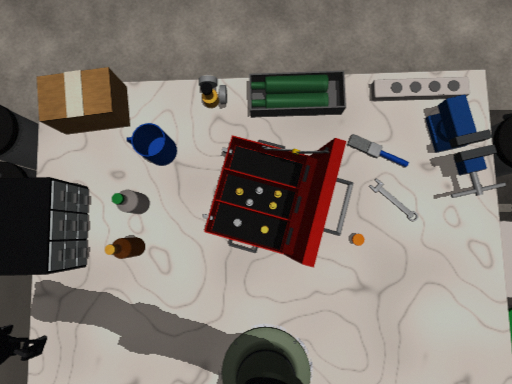

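```bash
cat > h.py <<'E'
import numpy as np,cv2
from scipy.spatial.transform import Rotation as Rn
from workcell import monitor,optics,bot
def ray(p,uv):
    d=Rn.from_euler('xyz',p['rotation']).as_matrix()@np.array([(uv[0]-p['cx'])/p['fx'],(uv[1]-p['cy'])/p['fy'],1]);return np.array(p['origin']),d/np.linalg.norm(d)
def onz(p,uv,z):
    o,d=ray(p,uv);return o+d*(z-o[2])/d[2]
def tri(rs):
    A=sum(np.eye(3)-np.outer(d,d) for o,d in rs);b=sum((np.eye(3)-np.outer(d,d))@o for o,d in rs)
    x=np.linalg.solve(A,b);return x,[np.linalg.norm(np.cross(x-o,d)) for o,d in rs]
def proj(p,X):
    c=Rn.from_euler('xyz',p['rotation']).as_matrix().T@(np.asarray(X)-p['origin']);return np.array([p['cx']+p['fx']*c[0]/c[2],p['cy']+p['fy']*c[1]/c[2]])
E
python3 - <<'E'
from h import *
for n,(x0,y0,x1,y1) in dict(side=(160,110,310,280),top=(195,125,360,275)).items():
    a=cv2.imread(f'pics/{n}0.png')
    h=cv2.cvtColor(a,cv2.COLOR_BGR2HSV);m=cv2.inRange(h,(20,130,90),(35,255,255))
    k,_,st,ce=cv2.connectedComponentsWithStats(m)
    print(n,[(st[i,4],ce[i].round(1)) for i in range(1,k) if x0<ce[i][0]<x1 and y0<ce[i][1]<y1])
    c=a[y0:y1,x0:x1];cv2.imwrite(f'pics/{n}c.png',cv2.resize(c,None,fx=3.5,fy=3.5,interpolation=cv2.INTER_CUBIC))
E
```

```text
side [(np.int32(1), array([225., 196.])), (np.int32(2), array([227.5, 196. ])), (np.int32(1), array([268., 214.])), (np.int32(5), array([230.2, 216.6])), (np.int32(6), array([266.5, 216.5])), (np.int32(1), array([270., 216.])), (np.int32(1), array([230., 219.])), (np.int32(4), array([226.8, 222.2])), (np.int32(1), array([233., 221.])), (np.int32(32), array([228.8, 232.8]))]
top [(np.int32(26), array([295.3, 150.5])), (np.int32(41), array([239.1, 191.2])), (np.int32(40), array([277.8, 193.8])), (np.int32(45), array([272.7, 205.3])), (np.int32(47), array([264.3, 229.1]))]
```

View pics/sidec.png

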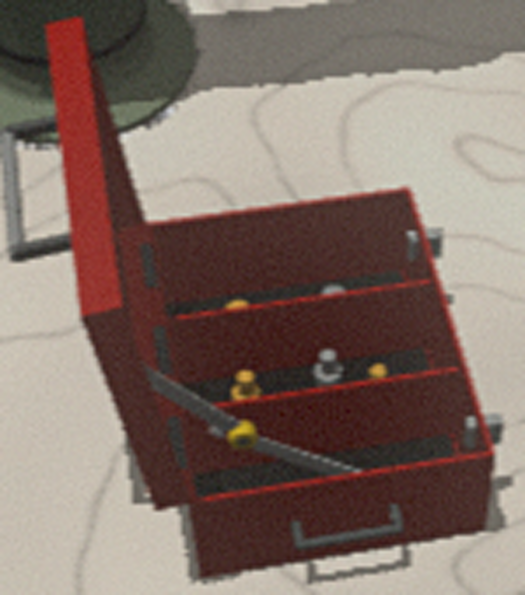

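View pics/topc.png

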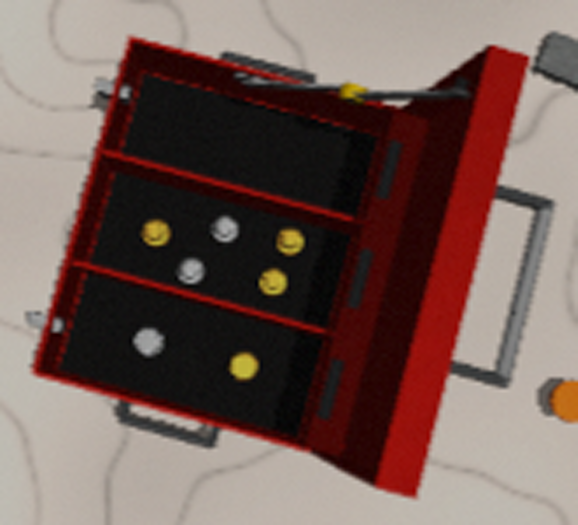

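```bash
cat >> h.py <<'E'
T=lambda c:(c[0]/3.5+195,c[1]/3.5+125)
S=lambda c:(c[0]/3.5+160,c[1]/3.5+110)
E
python3 - <<'E'
from h import *
pt=optics.camera_params('top');ps=optics.camera_params('side')
for n,c in dict(ff=(130,38),fn=(35,373),hn=(310,448)).items(): print(n,onz(pt,T(c),.11).round(4))
for n,c in dict(ff=(491,456),fn=(409,189),hf=(196,500)).items(): print('side',n,onz(ps,S(c),.11).round(4))
print('knuckle',tri([ray(pt,(295.3,150.5)),ray(ps,(228.8,232.8))]))
print('lower rivet', tri([ray(pt,T((240,77))),ray(ps,S((360,470)))]))
print('upper rivet', tri([ray(pt,T((466,92))),ray(ps,S((150,370)))]))
print('handle ends',tri([ray(pt,T((550,202))),ray(ps,S((14,256)))]),tri([ray(pt,T((504,382))),ray(ps,S((10,134)))]))
print('lid top far outer', tri([ray(pt,T((529,55))),ray(ps,S((85,316)))]),'near outer',tri([ray(pt,T((415,496))),ray(ps,S((48,22)))]))
print('lid top far inner', tri([ray(pt,T((490,45))),ray(ps,S((122,305)))]))
E
```

```text
ff [0.7172 0.0846 0.11  ]
fn [0.433  0.1687 0.11  ]
hn [ 0.3666 -0.0588  0.11  ]
side ff [0.7198 0.0809 0.11  ]
side fn [0.435  0.1689 0.11  ]
side hf [ 0.6501 -0.1408  0.11  ]
knuckle (array([ 0.65143109, -0.09856135,  0.1758329 ]), [np.float64(0.001861476109980229), np.float64(0.0018614761099802512)])
lower rivet (array([ 0.6807662 , -0.01141289,  0.1032428 ]), [np.float64(0.002714650562643826), np.float64(0.002714650562643685)])
upper rivet (array([ 0.63085023, -0.16517283,  0.2632808 ]), [np.float64(0.0071864523109355745), np.float64(0.00718645231093563)])
handle ends (array([ 0.53900982, -0.21524703,  0.31730069]), [np.float64(0.00025925703689832325), np.float64(0.0002592570368983628)]) (array([ 0.41984236, -0.1767426 ,  0.31704017]), [np.float64(0.0018913658869092263), np.float64(0.0018913658869093052)])
lid top far outer (array([ 0.63449218, -0.19885035,  0.34412077]), [np.float64(0.0009026645382520247), np.float64(0.0009026645382520524)]) near outer (array([ 0.34837443, -0.11275964,  0.34736562]), [np.float64(9.730016816193564e-05), np.float64(9.730016816194606e-05)])
lid top far inner (array([ 0.64066124, -0.17379615,  0.34796082]), [np.float64(0.00022354074077830498), np.float64(0.0002235407407782547)])
```

```bash
cat >> h.py <<'E'
a0=np.radians(-17.0); YC=np.array([np.cos(a0),np.sin(a0),0]);XC=np.array([np.sin(a0),-np.cos(a0),0]);C0=np.array([.5415,.0125,0])
def c2w(x,y,z): return C0+x*XC+y*YC+np.array([0,0,z])
def w2c(p): q=np.asarray(p)-C0;return np.array([q@XC,q@YC,q[2]])
def Rt(tilt,sy=1):
    t=np.radians(tilt);x=np.array([0,0,-np.cos(t)])+np.sin(t)*XC;y=sy*YC;return np.c_[x,y,np.cross(x,y)]
def need(p,R=None):
    s=monitor.observe();Rm=Rn.from_euler('xyz',s['tool_rot']).as_matrix()
    print('t',round(s['clock'],2),'tcp',s['position'].round(4),'chest',w2c(s['position']).round(4),'F',s['force'].round(1),'w',round(s['grip_width'],4))
    if p is not None: print(' d/30mm',(Rm.T@(np.asarray(p)-s['position'])/.03).round(2))
    if R is not None: print(' rot/6deg',(Rn.from_matrix(Rm.T@R).as_rotvec()/np.radians(6)).round(2))
E
python3 - <<'E'
from h import *
s=monitor.observe();R=Rn.from_euler('xyz',s['tool_rot']).as_matrix();print(R.round(2))
p=optics.camera_params('wrist');print('cam in tool',R.T@(p['origin']-s['position']))
for sy in(1,-1):
  for t in(20,): print(Rt(t,sy).round(2)); need(c2w(.074-.05,.1376,.40),Rt(t,sy))
E
```

```text
[[-0.    0.3   0.95]
 [-0.    0.95 -0.3 ]
 [-1.   -0.    0.  ]]
cam in tool [-0.12866389  0.00044335 -0.0796021 ]
[[-0.1   0.96 -0.27]
 [-0.33 -0.29 -0.9 ]
 [-0.94  0.    0.34]]
t 0.15 tcp [0.1864 0.5963 0.2449] chest [-0.4545 -0.5103  0.2449] F [-0.8  0.6 -0.3] w 0.0856
 d/30mm [ -5.16 -15.82  21.69]
 rot/6deg [14.78 -2.61 -2.6 ]
[[-0.1  -0.96  0.27]
 [-0.33  0.29  0.9 ]
 [-0.94 -0.   -0.34]]
t 0.15 tcp [0.1864 0.5963 0.2449] chest [-0.4545 -0.5103  0.2449] F [-0.8  0.6 -0.3] w 0.0856
 d/30mm [ -5.16 -15.82  21.69]
 rot/6deg [-14.89   2.6   -2.62]
```

Emit:
arm_command(delta_pos=[[-0.9, 0, 0], [-0.9, 0, 0], [-0.9, 0, 0], [-0.9, 0, 0], [-0.9, 0, 0], [-0.9, 0, 0], [0, -0.7, 0.95], [0, -0.7, 0.95], [0, -0.7, 0.95], [0, -0.7, 0.95]], rotation=[[0, 0, 0], [0, 0, 0], [0, 0, 0], [0, 0, 0], [0, 0, 0], [0, 0, 0], [0, 0, 0], [0, 0, 0], [0, 0, 0], [0, 0, 0]])

```text
clock: 1.15
position: [0.2686, 0.4809, 0.4102]
tool_rot: [-1.737, 1.563, -2.032]
force: [-0.0, 0.7, -0.1]
grip_width: 0.0857
```

Emit:
arm_command(delta_pos=[[0, -0.7, 0.95], [0, -0.7, 0.95], [0, -0.7, 0.95], [0, -0.7, 0.95], [0, -0.7, 0.95], [0, -0.7, 0.95], [0, -0.7, 0.95], [0, -0.7, 0.95], [0, -0.7, 0.95], [0, -0.7, 0.95]], rotation=[[0, 0, 0], [0, 0, 0], [0, 0, 0], [0, 0, 0], [0, 0, 0], [0, 0, 0], [0, 0, 0], [0, 0, 0], [0, 0, 0], [0, 0, 0]])

```text
clock: 2.15
position: [0.4865, 0.1831, 0.4111]
tool_rot: [-1.818, 1.563, -2.113]
force: [0.8, 0.9, -0.6]
grip_width: 0.0856
```

Emit:
arm_command(delta_pos=[[0, 0, 0], [0, 0, 0], [0, 0, 0], [0, 0, 0], [0, 0, 0], [0, 0, 0], [0, 0, 0], [0, 0, 0], [0, 0, 0], [0, 0, 0]], rotation=[[1, 0, 0], [1, 0, 0], [1, 0, 0], [1, 0, 0], [1, 0, 0], [1, 0, 0], [1, 0, 0], [1, 0, 0], [1, 0, 0], [1, 0, 0]])

```text
clock: 3.15
position: [0.4884, 0.1765, 0.4095]
tool_rot: [-0.765, 1.559, -2.155]
force: [1.0, 0.6, 0.6]
grip_width: 0.0852
```

```bash
python3 - <<'E'
from h import *
need(c2w(.024,.1376,.40),Rt(20)); print(monitor.observe()['qpos'].round(2))
E
```

```text
t 3.15 tcp [0.4884 0.1765 0.4095] chest [-0.1413 -0.0987  0.4095] F [1.  0.6 0.6] w 0.0852
 d/30mm [0.35 4.47 8.51]
 rot/6deg [ 4.52 -3.17 -0.74]
[-0.79  0.23  0.4   1.64 -0.08  1.3  -0.19]
```

Emit:
arm_command(delta_pos=[[0, 0.5, 1], [0, 0.5, 1], [0, 0.5, 1], [0, 0.5, 1], [0, 0.5, 0.9], [0, 0.5, 0.9], [0, 0.5, 0.9], [0, 0.5, 0.9], [0, 0.4, 0.9], [0, 0, 0]], rotation=[[0, 0, 0], [0, 0, 0], [0, 0, 0], [0, 0, 0], [0, 0, 0], [0, 0, 0], [0, 0, 0], [0, 0, 0], [0, 0, 0], [0, 0, 0]])

```text
clock: 4.15
position: [0.6687, -0.058, 0.4073]
tool_rot: [-1.028, 1.556, -2.417]
force: [-0.6, -0.3, -0.3]
grip_width: 0.0851
```

Emit:
arm_command(delta_pos=[[0, 0, 0], [0, 0, 0], [0, 0, 0], [0, 0, 0], [0, 0, 0], [0, 0, 0]], rotation=[[0.9, -0.63, -0.15], [0.9, -0.63, -0.15], [0.9, -0.63, -0.15], [0.9, -0.63, -0.15], [0.9, -0.63, -0.15], [0, 0, 0]])

```text
clock: 4.75
position: [0.6679, -0.0583, 0.4061]
tool_rot: [-0.01, 1.209, -1.894]
force: [0.0, -0.2, -0.8]
grip_width: 0.0856
```

```bash
python3 - <<'E'
from h import *
R=Rt(20);need(c2w(.074,.1376,.176)+R[:,0]*(.005-.1),R); print(monitor.observe()['qpos'].round(2))
p=optics.camera_params('wrist');cv2.imwrite('pics/w1.png',optics.grab_frame('wrist')[:,:,::-1])
np.save('w1.npy',p,allow_pickle=True)
print('expect',proj(p,[.6514,-.0986,.1758]),proj(p,c2w(-.018,.14,.103)))
a=cv2.imread('pics/w1.png');h=cv2.cvtColor(a,cv2.COLOR_BGR2HSV);m=cv2.inRange(h,(20,130,90),(35,255,255))
k,_,st,ce=cv2.connectedComponentsWithStats(m);print([(st[i],ce[i].round(1)) for i in range(1,k) if st[i,4]>30])
E
```

```text
t 4.75 tcp [ 0.6679 -0.0583  0.4061] chest [0.0307 0.1416 0.4061] F [ 0.  -0.2 -0.8] w 0.0856
 d/30mm [ 4.52 -0.11 -1.32]
 rot/6deg [-0.14  0.12  0.09]
[-0.51  0.66  0.7   1.18 -0.05  1.51 -0.21]
expect [251.60566946 125.53248995] [252.55396807  25.74434897]
[(array([ 91,  63,  14,  14, 142], dtype=int32), array([97.7, 69.3])), (array([157,  64,   6,  12,  34], dtype=int32), array([160.2,  69.8])), (array([148,  70,   9,   8,  51], dtype=int32), array([151.9,  73.2])), (array([175,  71,   8,  10,  52], dtype=int32), array([178.9,  75.9])), (array([248, 115,  11,  18, 166], dtype=int32), array([253.1, 123. ]))]
```

View pics/w1.png

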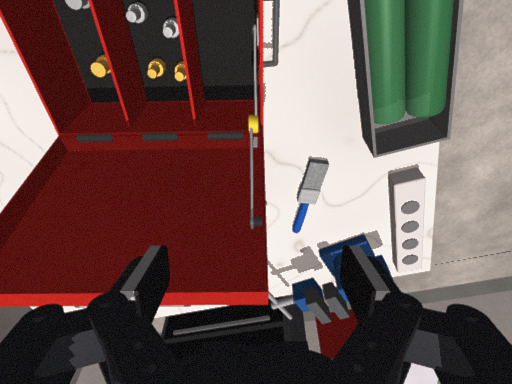

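Emit:
arm_command(delta_pos=[[0.8, 0, -0.25], [0.8, 0, -0.25], [0.8, 0, -0.25], [0.8, 0, -0.25], [0.8, 0, -0.25], [0.5, 0, 0]], rotation=[[-0.1, 0.1, 0.1], [0, 0, 0], [0, 0, 0], [0, 0, 0], [0, 0, 0], [0, 0, 0]])

```text
clock: 5.4
position: [0.6645, -0.0721, 0.2661]
tool_rot: [0.015, 1.239, -1.84]
force: [0.5, 0.3, 0.2]
grip_width: 0.0852
```

```bash
python3 - <<'E'
from h import *
p=optics.camera_params('wrist');a=optics.grab_frame('wrist')[:,:,::-1].copy();cv2.imwrite('pics/w2.png',a)
h=cv2.cvtColor(a,cv2.COLOR_BGR2HSV);m=cv2.inRange(h,(20,130,90),(35,255,255))
k,_,st,ce=cv2.connectedComponentsWithStats(m);L=[(st[i,4],st[i],ce[i]) for i in range(1,k) if st[i,4]>30];print([(l[1],l[2].round(1)) for l in L])
e=proj(p,[.6514,-.0986,.1758]);print(e)
c=min(L,key=lambda l:np.linalg.norm(l[2]-e))[2]
w1=np.load('w1.npy',allow_pickle=True).item()
x,r=tri([ray(optics.camera_params('top'),(295.3,150.5)),ray(optics.camera_params('side'),(228.8,232.8)),ray(w1,(253.1,123)),ray(p,c)]);print(x,np.round(r,4),w2c(x).round(4))
R=Rt(20);need(x+R[:,0]*.005,R);print(monitor.observe()['qpos'].round(2))
E
```

```text
[(array([ 27,  88,  18,  19, 205], dtype=int32), array([35.4, 97.1])), (array([121,  89,   7,  19,  59], dtype=int32), array([124.5,  98.3])), (array([106,  99,  11,  11,  90], dtype=int32), array([111.2, 104.2])), (array([143, 104,  11,  11,  84], dtype=int32), array([148.4, 108.9])), (array([241, 178,  16,  26, 359], dtype=int32), array([248.2, 190.5]))]
[246.1894659  194.85239885]
[ 0.65239773 -0.09790784  0.17331807] [0.0009 0.0035 0.0014 0.0014] [0.0732 0.1383 0.1733]
t 5.45 tcp [ 0.6635 -0.0735  0.2647] chest [0.0466 0.1418 0.2647] F [-0.4 -1.9 -2.1] w 0.0852
 d/30mm [ 3.33 -0.14 -0.15]
 rot/6deg [ 0.09 -0.16 -0.07]
[-0.49  0.72  0.65  1.42 -0.09  1.19 -0.2 ]
```

Emit:
arm_command(delta_pos=[[0.6, -0.04, -0.04], [0.6, -0.03, -0.04], [0.6, -0.03, -0.03], [0.6, -0.03, -0.03], [0.5, 0, 0], [0.3, 0, 0]], rotation=[[0.1, -0.15, -0.1], [0, 0, 0], [0, 0, 0], [0, 0, 0], [0, 0, 0], [0, 0, 0]])

```text
clock: 6.05
position: [0.6509, -0.1023, 0.1712]
tool_rot: [-0.007, 1.229, -1.873]
force: [0.1, 0.3, 0.3]
grip_width: 0.0857
```

```bash
python3 - <<'E'
from h import *
x=np.array([0.6524,-0.0979,0.1735])
R=Rt(20);need(x+R[:,0]*.005,R)
p=optics.camera_params('wrist');a=optics.grab_frame('wrist')[:,:,::-1].copy();cv2.imwrite('pics/w3.png',a)
h=cv2.cvtColor(a,cv2.COLOR_BGR2HSV);m=cv2.inRange(h,(20,130,90),(35,255,255))
k,_,st,ce=cv2.connectedComponentsWithStats(m);print([(st[i],ce[i].round(1)) for i in range(1,k) if st[i,4]>60],proj(p,x))
E
```

```text
t 6.05 tcp [ 0.6509 -0.1023  0.1712] chest [0.0778 0.1382 0.1712] F [0.1 0.3 0.3] w 0.0857
 d/30mm [ 0.04  0.01 -0.12]
 rot/6deg [ 0.02 -0.07  0.02]
[(array([ 73,  88,  16,  24, 125], dtype=int32), array([ 82.7, 100.9])), (array([ 53, 103,  16,  15, 176], dtype=int32), array([ 60.7, 110.1])), (array([ 242,  233,   26,   46, 1037], dtype=int32), array([254.4, 256. ]))] [252.66309688 260.04723153]
```

View pics/w3.png

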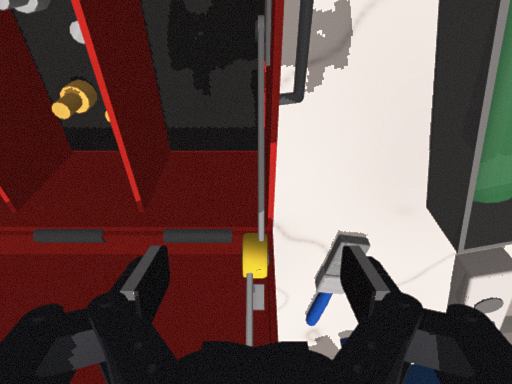

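Emit:
arm_command(delta_pos=[[0.03, 0.01, -0.15], [0, 0, 0], [0, 0, 0], [0, 0, 0], [0, 0, 0], [0, 0, 0], [0, 0, 0], [0, 0, 0]], rotation=[[0, 0, 0], [0, 0, 0], [0, 0, 0], [0, 0, 0], [0, 0, 0], [0, 0, 0], [0, 0, 0], [0, 0, 0]], gripper=1, grip_force=25)

```text
clock: 6.9
position: [0.6523, -0.0978, 0.17]
tool_rot: [-0.009, 1.23, -1.874]
force: [-0.0, -0.5, -2.7]
grip_width: 0.0114
```

Emit:
arm_command(delta_pos=[[0, 0, 0], [0, 0, 0], [0, 0, 0], [0, 0, 0]], rotation=[[0, 0, 0], [0, 0, 0], [0, 0, 0], [0, 0, 0]])

```text
clock: 7.3
position: [0.6524, -0.0978, 0.17]
tool_rot: [-0.009, 1.23, -1.874]
force: [-0.6, -0.0, -2.0]
grip_width: 0.0113
```

```bash
python3 - <<'E'
from h import *
R=Rt(20);need(None,R)
Rm=Rn.from_euler('xyz',monitor.observe()['tool_rot']).as_matrix()
print('tool coords of chest -x and up', Rm.T@-XC, Rm.T@[0,0,1])
for th in (38,43,48,53,58,63): 
    t=np.radians(th); v=-np.sin(t)*XC+np.cos(t)*np.array([0,0,1]); print(th,(Rm.T@v*.1).round(3))
E
```

```text
t 7.3 tcp [ 0.6524 -0.0978  0.17  ] chest [0.0731 0.1383 0.17  ] F [-0.6 -0.  -2. ] w 0.0113
 rot/6deg [ 0.03 -0.08  0.02]
tool coords of chest -x and up [-0.33413476  0.00174072 -0.9425237 ] [-0.94252285 -0.00290425  0.33412909]
38 [-0.095 -0.    -0.032]
43 [-0.092 -0.    -0.04 ]
48 [-0.088 -0.    -0.048]
53 [-0.083 -0.    -0.055]
58 [-0.078 -0.    -0.062]
63 [-0.073  0.    -0.069]
```

Emit:
arm_command(delta_pos=[[-0.06, 0, -0.03], [-0.06, 0, -0.03]], rotation=[[0, 0, 0], [0, 0, 0]])

```text
clock: 7.5
position: [0.653, -0.0955, 0.1726]
tool_rot: [-0.01, 1.229, -1.875]
force: [1.4, -2.5, -4.2]
grip_width: 0.0114
```

```bash
cat > f.py <<'E'
from h import *
import sys
s=monitor.observe();q=w2c(s['position']-.005*Rn.from_euler('xyz',s['tool_rot']).as_matrix()[:,0])
th=np.arctan2(q[2]-.103,q[0]+.018);r=np.hypot(q[2]-.103,q[0]+.018);F=s['force'];fx,fz=F@XC,F[2]
print('t',round(s['clock'],2),'grasp',q.round(4),'th',np.degrees(th).round(1),'r',r.round(4),'Ftan',(-np.sin(th)*fx+np.cos(th)*fz).round(1),'Frad',(np.cos(th)*fx+np.sin(th)*fz).round(1),'fx,fz',fx.round(1),fz.round(1),'fy',(F@YC).round(1),'w',s['grip_width'].round(4))
E
python3 f.py
```

```text
Traceback (most recent call last):
  File "f.py", line 5, in <module>
    print('t',round(s['clock'],2),'grasp',q.round(4),'th',np.degrees(th).round(1),'r',r.round(4),'Ftan',(-np.sin(th)*fx+np.cos(th)*fz).round(1),'Frad',(np.cos(th)*fx+np.sin(th)*fz).round(1),'fx,fz',fx.round(1),fz.round(1),'fy',(F@YC).round(1),'w',s['grip_width'].round(4))
                                                                                                                                                                                                                                                       ^^^^^^^^^^^^^^^^^^^^^
AttributeError: 'float' object has no attribute 'round'
```

Emit:
arm_command(delta_pos=[[-0.06, 0, -0.03], [-0.06, 0, -0.03], [-0.06, 0, -0.03]], rotation=[[0, 0, 0], [0, 0, 0], [0, 0, 0]])

```text
clock: 7.8
position: [0.6543, -0.0912, 0.177]
tool_rot: [-0.01, 1.229, -1.876]
force: [0.1, -2.5, -6.2]
grip_width: 0.0117
```

```bash
sed -i "s/,s\['grip_width'\].round(4)/,round(s['grip_width'],4)/" f.py; python3 f.py
```

```text
t 7.8 grasp [0.0645 0.1382 0.1817] th 43.6 r 0.114 Ftan -6.1 Frad -2.5 fx,fz 2.4 -6.2 fy 0.8 w 0.0117
```

Emit:
arm_command(delta_pos=[[-0.055, 0, -0.036], [-0.055, 0, -0.036], [-0.055, 0, -0.037]], rotation=[[0, 0, 0], [0, 0, 0], [0, 0, 0]])

```text
clock: 8.1
position: [0.6557, -0.0868, 0.1811]
tool_rot: [-0.01, 1.228, -1.876]
force: [-0.8, -3.6, -3.0]
grip_width: 0.0113
```

```bash
python3 f.py
```

```text
t 8.1 grasp [0.0599 0.1382 0.1858] th 46.8 r 0.1137 Ftan -4.7 Frad 0.4 fx,fz 3.7 -3.0 fy 0.3 w 0.0113
```

Emit:
arm_command(delta_pos=[[-0.058, 0, -0.034], [-0.057, 0, -0.035], [-0.056, 0, -0.036]], rotation=[[0, 0, 0], [0, 0, 0], [0, 0, 0]])

```text
clock: 8.4
position: [0.6571, -0.0823, 0.1854]
tool_rot: [-0.01, 1.227, -1.876]
force: [-0.9, -4.6, -4.8]
grip_width: 0.0115
```

```bash
python3 f.py
```

```text
t 8.4 grasp [0.0552 0.1383 0.1901] th 49.9 r 0.1138 Ftan -6.7 Frad -0.7 fx,fz 4.7 -4.8 fy 0.5 w 0.0115
```

Emit:
arm_command(delta_pos=[[-0.056, 0, -0.036], [-0.055, 0, -0.037], [-0.054, 0, -0.038]], rotation=[[0, 0, 0], [0, 0, 0], [0, 0, 0]])

```text
clock: 8.7
position: [0.6585, -0.0775, 0.1891]
tool_rot: [-0.011, 1.227, -1.877]
force: [0.2, -4.3, -5.2]
grip_width: 0.0115
```

```bash
python3 f.py
```

```text
t 8.7 grasp [0.0501 0.1382 0.1938] th 53.1 r 0.1135 Ftan -6.3 Frad -1.8 fx,fz 4.0 -5.2 fy 1.5 w 0.0115
```

Emit:
arm_command(delta_pos=[[-0.052, 0, -0.041], [-0.051, 0, -0.042], [-0.05, 0, -0.043]], rotation=[[0, 0, 0], [0, 0, 0], [0, 0, 0]])

```text
clock: 9.0
position: [0.6601, -0.0723, 0.1923]
tool_rot: [-0.011, 1.227, -1.877]
force: [-1.0, -5.2, -5.2]
grip_width: 0.0112
```

```bash
python3 f.py
```

```text
t 9.0 grasp [0.0447 0.1382 0.197 ] th 56.3 r 0.113 Ftan -7.2 Frad -1.4 fx,fz 5.2 -5.2 fy 0.6 w 0.0112
```

Emit:
arm_command(delta_pos=[[-0.05, 0, -0.043], [-0.049, 0, -0.044], [-0.048, 0, -0.045]], rotation=[[0, 0, 0], [0, 0, 0], [0, 0, 0]])

```text
clock: 9.3
position: [0.6617, -0.067, 0.1953]
tool_rot: [-0.011, 1.227, -1.878]
force: [-0.7, -4.9, -6.0]
grip_width: 0.0112
```

```bash
python3 f.py
```

```text
t 9.3 grasp [0.0392 0.1382 0.2   ] th 59.5 r 0.1127 Ftan -7.3 Frad -2.7 fx,fz 4.9 -6.0 fy 0.8 w 0.0112
```

Emit:
arm_command(delta_pos=[[-0.045, 0, -0.047], [-0.045, 0, -0.048], [-0.044, 0, -0.05]], rotation=[[0, 0, 0], [0, 0, 0], [0, 0, 0]])

```text
clock: 9.6
position: [0.6633, -0.0617, 0.1979]
tool_rot: [-0.011, 1.226, -1.878]
force: [-1.0, -6.2, -5.1]
grip_width: 0.0113
```

```bash
python3 f.py
```

```text
t 9.6 grasp [0.0336 0.1382 0.2027] th 62.6 r 0.1122 Ftan -7.9 Frad -1.7 fx,fz 6.2 -5.1 fy 0.9 w 0.0113
```

Emit:
arm_command(delta_pos=[[-0.043, 0, -0.051], [-0.042, 0, -0.052], [-0.041, 0, -0.053]], rotation=[[0, 0, 0], [0, 0, 0], [0, 0, 0]])

```text
clock: 9.9
position: [0.6649, -0.0564, 0.2002]
tool_rot: [-0.011, 1.226, -1.879]
force: [-0.8, -6.6, -5.5]
grip_width: 0.0114
```

```bash
python3 f.py; python3 - <<'E'
from h import *
a=optics.grab_frame('side')[:,:,::-1];cv2.imwrite('pics/side1.png',cv2.resize(a[100:290,150:320],None,fx=3.5,fy=3.5,interpolation=cv2.INTER_CUBIC))
E
```

```text
t 9.9 grasp [0.0281 0.1382 0.2049] th 65.7 r 0.1119 Ftan -8.2 Frad -2.3 fx,fz 6.5 -5.5 fy 1.2 w 0.0114
```

View pics/side1.png

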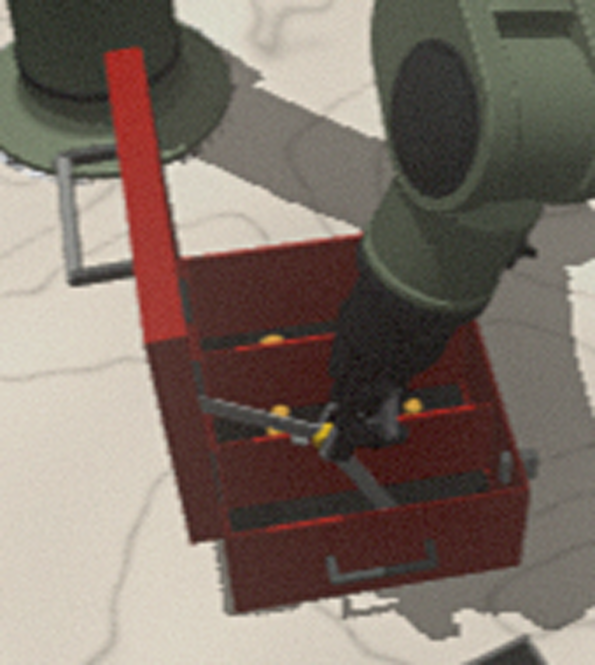

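Emit:
arm_command(delta_pos=[[-0.04, 0, -0.054], [-0.039, 0, -0.054], [-0.038, 0, -0.055]], rotation=[[0, 0, 0], [0, 0, 0], [0, 0, 0]])

```text
clock: 10.25
position: [0.6666, -0.051, 0.2023]
tool_rot: [-0.012, 1.225, -1.879]
force: [-1.1, -5.3, -5.2]
grip_width: 0.0114
```

```bash
python3 f.py
```

```text
t 10.25 grasp [0.0224 0.1382 0.207 ] th 68.8 r 0.1115 Ftan -6.9 Frad -2.9 fx,fz 5.4 -5.2 fy 0.5 w 0.0114
```

Emit:
arm_command(delta_pos=[[-0.036, 0, -0.056], [-0.035, 0, -0.057], [-0.034, 0, -0.058]], rotation=[[0, 0, 0], [0, 0, 0], [0, 0, 0]])

```text
clock: 10.55
position: [0.6681, -0.0458, 0.2039]
tool_rot: [-0.012, 1.224, -1.881]
force: [-0.3, -5.2, -4.9]
grip_width: 0.0114
```

```bash
python3 f.py; python3 - <<'E'
from h import *
a=optics.grab_frame('side')[:,:,::-1];cv2.imwrite('pics/side2.png',cv2.resize(a[100:290,150:320],None,fx=3.5,fy=3.5,interpolation=cv2.INTER_CUBIC))
E
```

```text
t 10.55 grasp [0.017  0.1382 0.2086] th 71.6 r 0.1112 Ftan -6.4 Frad -3.0 fx,fz 5.1 -4.9 fy 1.2 w 0.0114
```

View pics/side2.png

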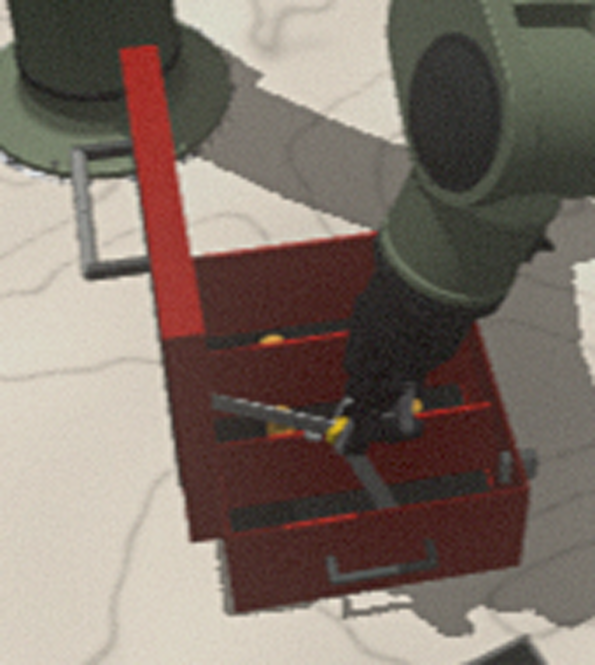

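```bash
python3 - <<'E'
from h import *
from scipy.optimize import minimize_scalar as ms
ps=optics.camera_params('side')
def corner(phi,s,n,y): # s along lid, n off inner face, lid angle phi (0 open)
    a=np.radians(97)-phi; return c2w(.12-s*np.cos(a)+n*np.sin(a), y, .11+s*np.sin(a)+n*np.cos(a))
for nm,uv in dict(t0=(184.3,200.3),now=(165/3.5+150,338/3.5+100)).items():
    f=lambda p:np.linalg.norm(proj(ps,corner(p,.24,.028,.15))-uv)
    r=ms(f,bounds=(-.2,.6),method='bounded');print(nm,r.x,r.fun)
for nm,uv in dict(t0=(48/3.5+160,22/3.5+110),now=(122/3.5+150,48/3.5+100)).items():
    f=lambda p:np.linalg.norm(proj(ps,corner(p,.24,.028,-.15))-uv)
    r=ms(f,bounds=(-.2,.6),method='bounded');print(nm,r.x,r.fun)
phi=.16;h=corner(phi,.218,.07,0);print('handle',h,w2c(h))
print('handle image check',proj(ps,corner(phi,.218,.07,.06)),proj(ps,corner(phi,.218,.07,-.06)),'seen',(90/3.5+150,270/3.5+100),(80/3.5+150,155/3.5+100))
E
```

```text
t0 0.011949731438810552 0.7088019314257324
now 0.13833856020510518 0.2131022478400231
t0 0.0031029455767346546 0.2536675195191109
now 0.13112461334082853 0.026940246647350202
handle [ 0.48837442 -0.16126594  0.33049131] [1.81705616e-01 6.93889390e-18 3.30491308e-01]
handle image check [178.50204702 176.18046277] [174.89060493 143.03393145] seen (175.71428571428572, 177.14285714285714) (172.85714285714286, 144.28571428571428)
```

Emit:
arm_command(delta_pos=[[-0.032, 0, -0.059], [-0.031, 0, -0.06], [-0.03, 0, -0.06], [0, 0, 0]], rotation=[[0, 0, 0], [0, 0, 0], [0, 0, 0], [0, 0, 0]])

```text
clock: 11.0
position: [0.6698, -0.0403, 0.2053]
tool_rot: [-0.012, 1.222, -1.881]
force: [0.6, -2.5, -5.3]
grip_width: 0.0115
```

```bash
python3 f.py; python3 - <<'E'
from h import *
from scipy.optimize import least_squares
P=np.array([(.0645,.1817),(.0599,.1858),(.0552,.1901),(.0501,.1938),(.0447,.197),(.0392,.2),(.0336,.2027),(.0281,.2049),(.0224,.207),(.017,.2086)])
r=least_squares(lambda v:np.hypot(P[:,0]-v[0],P[:,1]-v[1])-v[2],[-.018,.1,.11]);print(r.x,np.abs(r.fun).max())
E
```

```text
t 11.0 grasp [0.0113 0.1382 0.21  ] th 74.7 r 0.111 Ftan -3.5 Frad -4.5 fx,fz 2.2 -5.3 fy 1.3 w 0.0115
[-0.00862965  0.10749762  0.10421152] 0.00017898965260021438
```

Emit:
arm_command(delta_pos=[[0.01, 0, 0], [0, 0, 0], [0, 0, 0], [0, 0, 0], [0, 0, 0], [0, 0, 0], [0, 0, 0], [0, 0, 0]], rotation=[[0, 0, 0], [0, 0, 0], [0, 0, 0], [0, 0, 0], [0, 0, 0], [0, 0, 0], [0, 0, 0], [0, 0, 0]], gripper=-0.5)

```text
clock: 11.8
position: [0.6709, -0.038, 0.2061]
tool_rot: [-0.007, 1.226, -1.874]
force: [0.2, 0.9, -0.7]
grip_width: 0.0643
```

Emit:
arm_command(delta_pos=[[-0.3, 0, 0], [-0.6, 0, 0], [-0.8, 0, 0], [-0.8, 0, 0], [-0.8, 0, 0], [-0.9, 0, 0], [-0.9, 0, 0], [-0.9, 0, 0], [-0.9, 0, 0], [-0.9, 0, 0]], rotation=[[0, 0, 0], [0, 0, 0], [0, 0, 0], [0, 0, 0], [0, 0, 0], [0, 0, 0], [0, 0, 0], [0, 0, 0], [0, 0, 0], [0, 0, 0]])

```text
clock: 12.8
position: [0.6936, 0.0409, 0.4381]
tool_rot: [-0.012, 1.225, -1.881]
force: [-0.5, 0.5, 0.1]
grip_width: 0.0638
```

```bash
cat >> h.py <<'E'
def corner(phi,s,n,y): # s along lid, n off inner face, lid angle phi (0 open)
    a=np.radians(97)-phi; return c2w(.12-s*np.cos(a)+n*np.sin(a), y, .11+s*np.sin(a)+n*np.cos(a))
RH=np.c_[[0,0,-1],XC,np.cross([0,0,-1],XC)]
E
python3 - <<'E'
from h import *
need(corner(.14,.218,.07,0)+[0,0,.13],RH);print(monitor.observe()['qpos'].round(2))
a=optics.grab_frame('side')[:,:,::-1];cv2.imwrite('pics/side3.png',cv2.resize(a[100:290,150:320],None,fx=3,fy=3,interpolation=cv2.INTER_CUBIC))
E
```

```text
t 12.8 tcp [0.6936 0.0409 0.4381] chest [-0.0716  0.1372  0.4381] F [-0.5  0.5  0.1] w 0.0638
 d/30mm [ 2.27 -4.56  8.32]
 rot/6deg [14.82  2.63 -2.56]
[-0.57  0.72  0.68  0.98 -0.09  1.68 -0.3 ]
```

View pics/side3.png

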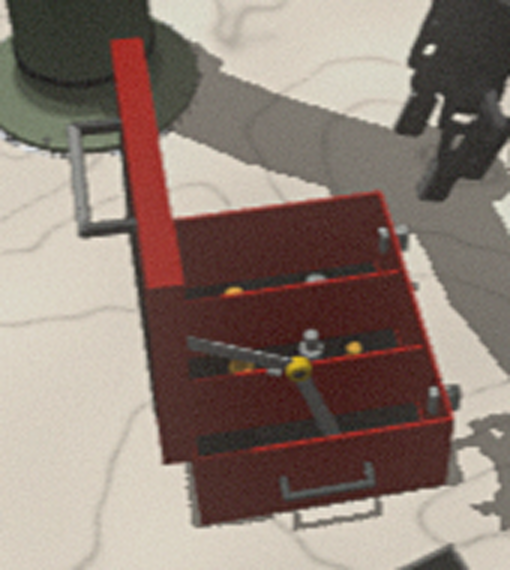

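Emit:
arm_command(delta_pos=[[0, 0, 0], [0, 0, 0], [0, 0, 0], [0, 0, 0], [0, 0, 0], [0, 0, 0], [0, 0, 0], [0, 0, 0], [0, 0, 0], [0, 0, 0]], rotation=[[0.93, 0.165, -0.16], [0.93, 0.165, -0.16], [0.93, 0.165, -0.16], [0.93, 0.165, -0.16], [0.93, 0.165, -0.16], [0.93, 0.165, -0.16], [0.93, 0.165, -0.16], [0.93, 0.165, -0.16], [0.93, 0.165, -0.16], [0.93, 0.165, -0.16]], gripper=0.3)

```text
clock: 13.85
position: [0.6942, 0.0447, 0.4491]
tool_rot: [0.549, 1.447, -2.343]
force: [-0.0, 0.1, 0.6]
grip_width: 0.0299
```

Emit:
arm_command(delta_pos=[[0, 0, 0], [0, 0, 0], [0, 0, 0], [0, 0, 0], [0, 0, 0], [0, 0, 0]], rotation=[[0.93, 0.165, -0.16], [0.93, 0.165, -0.16], [0.93, 0.165, -0.16], [0.93, 0.165, -0.16], [0.93, 0.165, -0.16], [0.93, 0.165, -0.16]])

```text
clock: 14.45
position: [0.6935, 0.0445, 0.4523]
tool_rot: [-2.452, 1.543, 0.33]
force: [0.4, 0.5, 0.2]
grip_width: 0.0299
```

```bash
python3 - <<'E'
from h import *
need(corner(.15,.218,.07,0)+[0,0,.13],RH);print(monitor.observe()['qpos'].round(2))
E
```

```text
t 14.45 tcp [0.6935 0.0445 0.4523] chest [-0.075   0.136   0.4523] F [0.4 0.5 0.2] w 0.0299
 d/30mm [-0.5   8.89  3.97]
 rot/6deg [-0.6  -0.21  0.16]
[-0.61  0.68  0.99  1.12 -0.57  1.58 -1.69]
```

Emit:
arm_command(delta_pos=[[-0.1, 0.97, 0.43], [-0.1, 0.97, 0.43], [-0.1, 0.97, 0.43], [-0.05, 0.97, 0.43], [-0.05, 0.97, 0.43], [-0.05, 0.97, 0.43], [-0.05, 0.97, 0.43], [0, 0.97, 0.43], [0, 0.97, 0.43], [0, 0, 0]], rotation=[[-0.3, -0.1, 0.1], [-0.3, -0.1, 0.1], [0, 0, 0], [0, 0, 0], [0, 0, 0], [0, 0, 0], [0, 0, 0], [0, 0, 0], [0, 0, 0], [0, 0, 0]])

```text
clock: 15.45
position: [0.4936, -0.1774, 0.4706]
tool_rot: [-3.03, 1.567, -0.184]
force: [0.9, -1.0, 1.0]
grip_width: 0.0299
```

```bash
python3 - <<'E'
from h import *
h=corner(.15,.218,.07,0)
need(h+[0,0,.13],RH);print(monitor.observe()['qpos'].round(2))
p=optics.camera_params('wrist');a=optics.grab_frame('wrist')[:,:,::-1].copy();cv2.imwrite('pics/w4.png',a);np.save('w4.npy',p,allow_pickle=True)
for f in(.12,.15,.18):print(f,[proj(p,corner(f,.218,.07,y)).round(0) for y in(-.057,0,.057)],[proj(p,corner(f,.24,.028,y)).round(0) for y in(-.15,.15)])
E
```

```text
t 15.45 tcp [ 0.4936 -0.1774  0.4706] chest [0.1956 0.0097 0.4706] F [ 0.9 -1.   1. ] w 0.0299
 d/30mm [ 0.36 -0.39  0.33]
 rot/6deg [ 0.   -0.03  0.  ]
[-0.57  0.33  1.12  1.54 -0.3   1.45 -1.31]
0.12 [array([250., 244.]), array([250., 191.]), array([249., 131.])] [array([210., 334.]), array([191.,   6.])]
0.15 [array([243., 245.]), array([243., 191.]), array([242., 131.])] [array([203., 334.]), array([181.,   6.])]
0.18 [array([237., 246.]), array([236., 192.]), array([234., 131.])] [array([196., 335.]), array([171.,   6.])]
```

View pics/w4.png

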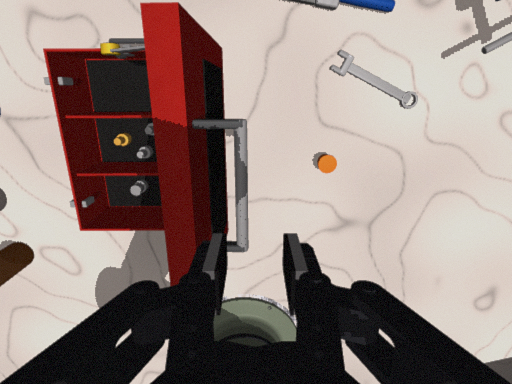

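Emit:
arm_command(delta_pos=[[0.3, -0.2, 0.17], [0.3, -0.2, 0.16], [0.6, 0, 0], [0.6, 0, 0], [0.6, 0, 0], [0, 0, 0]], rotation=[[0, 0, 0], [0, 0, 0], [0, 0, 0], [0, 0, 0], [0, 0, 0], [0, 0, 0]])

```text
clock: 16.1
position: [0.4915, -0.1555, 0.3959]
tool_rot: [-2.7, 1.566, 0.154]
force: [-0.9, -0.2, -0.0]
grip_width: 0.0298
```

```bash
python3 - <<'E'
from h import *
h=corner(.157,.218,.07,0)
need(h-[0,0,.005],RH)
E
```

```text
t 16.1 tcp [ 0.4915 -0.1555  0.3959] chest [0.1753 0.0013 0.3959] F [-0.9 -0.2 -0. ] w 0.0298
 d/30mm [2.35 0.24 0.06]
 rot/6deg [ 0.08 -0.04  0.02]
```

Emit:
arm_command(delta_pos=[[0, 0.24, 0.06], [0.2, 0, 0], [0, 0, 0]], rotation=[[0, 0, 0], [0, 0, 0], [0, 0, 0]])

```text
clock: 16.4
position: [0.4883, -0.1617, 0.3908]
tool_rot: [-2.818, 1.565, 0.038]
force: [0.0, -0.5, 0.2]
grip_width: 0.03
```

```bash
python3 - <<'E'
from h import *
h=corner(.157,.218,.07,0)
need(h-[0,0,.005],RH)
E
```

```text
t 16.4 tcp [ 0.4883 -0.1617  0.3908] chest [1.821e-01 1.000e-04 3.908e-01] F [ 0.  -0.5  0.2] w 0.03
 d/30mm [2.18 0.01 0.01]
 rot/6deg [ 0.1  -0.05  0.02]
```

Emit:
arm_command(delta_pos=[[0.4, 0, 0], [0.4, 0, 0], [0.4, 0, 0], [0.4, 0, 0], [0.3, 0, 0], [0.2, 0, 0], [0, 0, 0]], rotation=[[0, 0, 0], [0, 0, 0], [0, 0, 0], [0, 0, 0], [0, 0, 0], [0, 0, 0], [0, 0, 0]])

```text
clock: 17.1
position: [0.4886, -0.1616, 0.322]
tool_rot: [-2.817, 1.566, 0.037]
force: [-0.3, -0.1, 0.5]
grip_width: 0.0295
```

```bash
python3 - <<'E'
from h import *
h=corner(.157,.218,.07,0)
need(h-[0,0,.005],RH)
a=optics.grab_frame('side')[:,:,::-1];cv2.imwrite('pics/side4.png',cv2.resize(a[70:250,130:300],None,fx=3.3,fy=3.3,interpolation=cv2.INTER_CUBIC))
E
```

```text
t 17.1 tcp [ 0.4886 -0.1616  0.322 ] chest [1.82e-01 3.00e-04 3.22e-01] F [-0.3 -0.1  0.5] w 0.0295
 d/30mm [-0.11  0.01  0.01]
 rot/6deg [ 0.1  -0.04  0.02]
```

View pics/side4.png

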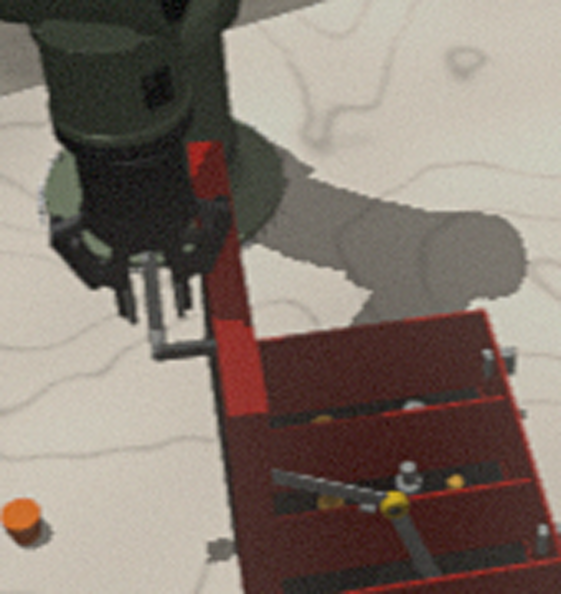

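Emit:
arm_command(delta_pos=[[-0.1, 0, 0], [0, 0, 0], [0, 0, 0], [0, 0, 0], [0, 0, 0], [0, 0, 0]], rotation=[[0, 0, 0], [0, 0, 0], [0, 0, 0], [0, 0, 0], [0, 0, 0], [0, 0, 0]], gripper=1, grip_force=60)

```text
clock: 17.75
position: [0.4888, -0.162, 0.3264]
tool_rot: [-2.894, 1.564, -0.039]
force: [0.0, -1.7, -4.1]
grip_width: 0.0096
```

```bash
cat > g.py <<'E'
from h import *
s=monitor.observe();R=Rn.from_euler('xyz',s['tool_rot']).as_matrix();q=w2c(s['position']-.005*R[:,0])
v=np.array([.12-q[0],q[2]-.11]);r=np.hypot(*v);be=np.arctan2(v[1],v[0]) # bar angle above front
phi=np.arctan2(.07,.218)+np.radians(97)-be
F=s['force'];print('t',round(s['clock'],2),'bar',q.round(4),'r',r.round(4),'phi',phi.round(3),'Fx,y,z',(F@XC).round(1),(F@YC).round(1),F[2].round(1),'w',round(s['grip_width'],4))
Rh=RH.copy();print('rotfix/6deg',(Rn.from_matrix(R.T@Rh).as_rotvec()/np.radians(6)).round(2), 'yerr/30',(-q[1]/.03).round(3))
for k in (3,6):
  step=.04
  for i in range(k if k==6 else 0):
    b=be-step*(i+1); b0=be-step*i; rr=.229
    d=np.array([-(rr*np.cos(b)-rr*np.cos(b0)),0,rr*np.sin(b)-rr*np.sin(b0)])
    w=d[0]*XC+np.array([0,0,d[2]]); print((R.T@w/.03).round(3))
print('final z target',.18)
E
python3 g.py
```

```text
t 17.75 bar [0.1823 0.0006 0.3314] r 0.23 phi 0.159 Fx,y,z 1.7 0.5 -4.1 w 0.0096
rotfix/6deg [ 0.09 -0.06  0.02] yerr/30 -0.021
[-0.076 -0.296 -0.003]
[-0.064 -0.298 -0.003]
[-0.052 -0.301 -0.003]
[-0.04  -0.303 -0.003]
[-0.028 -0.304 -0.003]
[-0.016 -0.305 -0.003]
final z target 0.18
```

Emit:
arm_command(delta_pos=[[-0.075, -0.296, 0], [-0.065, -0.298, 0], [-0.05, -0.3, 0], [-0.04, -0.303, 0], [-0.028, -0.304, 0], [-0.016, -0.305, 0]], rotation=[[0, 0, 0], [0, 0, 0], [0, 0, 0], [0, 0, 0], [0, 0, 0], [0, 0, 0]])

```text
clock: 18.35
position: [0.5045, -0.1102, 0.3361]
tool_rot: [2.951, 1.562, -0.481]
force: [-5.0, -2.2, 7.2]
grip_width: 0.0101
```

```bash
python3 g.py
```

```text
t 18.35 bar [0.1282 0.0005 0.3411] r 0.2313 phi 0.398 Fx,y,z 3.6 -4.2 7.2 w 0.0101
rotfix/6deg [ 0.06 -0.08 -0.02] yerr/30 -0.016
[-0.005 -0.305 -0.002]
[ 0.007 -0.305 -0.002]
[ 0.019 -0.305 -0.002]
[ 0.031 -0.304 -0.002]
[ 0.044 -0.302 -0.002]
[ 0.056 -0.3   -0.001]
final z target 0.18
```

Emit:
arm_command(delta_pos=[[-0.005, -0.305, 0], [0.007, -0.305, 0], [0.019, -0.305, 0], [0.031, -0.304, 0], [0.044, -0.302, 0], [0.056, -0.3, 0]], rotation=[[0, 0, 0], [0, 0, 0], [0, 0, 0], [0, 0, 0], [0, 0, 0], [0, 0, 0]])

```text
clock: 18.95
position: [0.5219, -0.0525, 0.332]
tool_rot: [3.09, 1.562, -0.341]
force: [-2.9, 1.3, 14.1]
grip_width: 0.0098
```

```bash
python3 g.py
```

```text
t 18.95 bar [6.79e-02 2.00e-04 3.37e-01] r 0.2329 phi 0.659 Fx,y,z -0.4 -3.1 14.1 w 0.0098
rotfix/6deg [ 0.07 -0.09 -0.  ] yerr/30 -0.008
[ 0.074 -0.296 -0.002]
[ 0.086 -0.293 -0.001]
[ 0.098 -0.289 -0.001]
[ 0.109 -0.285 -0.001]
[ 0.12  -0.281 -0.001]
[ 0.132 -0.276 -0.001]
final z target 0.18
```

Emit:
arm_command(delta_pos=[[0.05, -0.296, 0], [0.06, -0.293, 0], [0.075, -0.289, 0], [0.09, -0.285, 0], [0.1, -0.281, 0], [0.115, -0.276, 0]], rotation=[[0, 0, 0], [0, 0, 0], [0, 0, 0], [0, 0, 0], [0, 0, 0], [0, 0, 0]])

```text
clock: 19.55
position: [0.5377, -0.0001, 0.3132]
tool_rot: [2.565, 1.56, -0.867]
force: [2.9, -8.2, -12.1]
grip_width: 0.0098
```

```bash
python3 g.py
```

```text
t 19.55 bar [ 0.0131 -0.      0.3182] r 0.2341 phi 0.907 Fx,y,z 7.0 5.2 -12.1 w 0.0098
rotfix/6deg [ 0.06 -0.09 -0.06] yerr/30 0.001
[ 0.143 -0.27  -0.   ]
[ 0.154 -0.264 -0.   ]
[ 0.164 -0.257 -0.   ]
[ 0.174 -0.251  0.   ]
[ 0.184 -0.243  0.   ]
[ 0.194 -0.236  0.   ]
final z target 0.18
```

Emit:
arm_command(delta_pos=[[0.155, -0.268, 0], [0.165, -0.26, 0], [0.172, -0.254, 0], [0.18, -0.248, 0], [0.19, -0.241, 0], [0.2, -0.234, 0]], rotation=[[0, 0, 0], [0, 0, 0], [0, 0, 0], [0, 0, 0], [0, 0, 0], [0, 0, 0]])

```text
clock: 20.15
position: [0.5522, 0.0481, 0.2782]
tool_rot: [2.628, 1.56, -0.803]
force: [0.4, -2.8, -4.2]
grip_width: 0.0096
```

```bash
python3 g.py
```

```text
t 20.15 bar [-3.730e-02 -2.000e-04  2.832e-01] r 0.2339 phi 1.17 Fx,y,z 2.5 1.2 -4.2 w 0.0096
rotfix/6deg [ 0.07 -0.09 -0.05] yerr/30 0.006
[ 0.209 -0.223  0.   ]
[ 0.217 -0.214  0.   ]
[ 0.226 -0.206  0.001]
[ 0.234 -0.196  0.001]
[ 0.241 -0.187  0.001]
[ 0.249 -0.177  0.001]
final z target 0.18
```

Emit:
arm_command(delta_pos=[[0.209, -0.223, 0], [0.217, -0.214, 0], [0.226, -0.206, 0], [0.234, -0.196, 0], [0.241, -0.187, 0], [0.249, -0.177, 0]], rotation=[[0, 0, 0], [0, 0, 0], [0, 0, 0], [0, 0, 0], [0, 0, 0], [0, 0, 0]])

```text
clock: 20.75
position: [0.5634, 0.085, 0.2325]
tool_rot: [2.493, 1.56, -0.938]
force: [-0.4, -5.9, -3.3]
grip_width: 0.0096
```

```bash
python3 g.py
```

```text
t 20.75 bar [-0.0757 -0.0003  0.2375] r 0.2336 phi 1.426 Fx,y,z 5.7 1.4 -3.3 w 0.0096
rotfix/6deg [ 0.07 -0.08 -0.06] yerr/30 0.011
[ 0.258 -0.163  0.001]
[ 0.264 -0.153  0.001]
[ 0.27  -0.142  0.001]
[ 0.276 -0.131  0.001]
[ 0.281 -0.12   0.002]
[ 0.285 -0.109  0.002]
final z target 0.18
```

Emit:
arm_command(delta_pos=[[0.258, -0.163, 0], [0.264, -0.15, 0], [0.27, -0.14, 0], [0.27, -0.128, 0], [0.22, -0.09, 0]], rotation=[[0, 0, 0], [0, 0, 0], [0, 0, 0], [0, 0, 0], [0, 0, 0]])

```text
clock: 21.25
position: [0.5694, 0.105, 0.1899]
tool_rot: [2.345, 1.56, -1.087]
force: [-1.5, -5.4, -0.7]
grip_width: 0.0094
```

```bash
python3 g.py
```

```text
t 21.25 bar [-0.0967 -0.0004  0.1949] r 0.2327 phi 1.63 Fx,y,z 5.6 0.1 -0.7 w 0.0094
rotfix/6deg [ 0.06 -0.07 -0.08] yerr/30 0.013
[ 0.286 -0.108  0.002]
[ 0.29  -0.096  0.002]
[ 0.293 -0.085  0.002]
[ 0.296 -0.073  0.002]
[ 0.299 -0.061  0.002]
[ 0.301 -0.049  0.002]
final z target 0.18
```

Emit:
arm_command(delta_pos=[[0.15, -0.045, 0], [0.15, -0.04, 0], [0.1, -0.025, 0]], rotation=[[0, 0, 0], [0, 0, 0], [0, 0, 0]])

```text
clock: 21.55
position: [0.5723, 0.1066, 0.1809]
tool_rot: [2.675, 1.558, -0.759]
force: [-27.3, -4.9, 70.6]
grip_width: 0.0099
```

Emit:
arm_command(delta_pos=[[0.07, -0.01, 0], [0.07, -0.01, 0]], rotation=[[0, 0, 0], [0, 0, 0]])

```text
clock: 21.75
position: [0.5722, 0.1065, 0.1811]
tool_rot: [3.016, 1.561, -0.42]
force: [-20.5, -3.2, 44.3]
grip_width: 0.0093
```

```bash
python3 g.py|head -2
```

```text
t 21.75 bar [-0.0989  0.0019  0.1861] r 0.2317 phi 1.669 Fx,y,z 9.1 -18.6 44.3 w 0.0093
rotfix/6deg [ 0.02 -0.1  -0.01] yerr/30 -0.062
```

Emit:
arm_command(delta_pos=[[-0.02, 0, 0], [0, 0, 0], [0, 0, 0], [0, 0, 0], [0, 0, 0], [0, 0, 0], [0, 0, 0]], rotation=[[0, 0, 0], [0, 0, 0], [0, 0, 0], [0, 0, 0], [0, 0, 0], [0, 0, 0], [0, 0, 0]], gripper=0.2)

```text
clock: 22.45
position: [0.5727, 0.1084, 0.1821]
tool_rot: [-2.904, 1.56, -0.056]
force: [0.1, 0.5, -0.7]
grip_width: 0.0344
```

Emit:
arm_command(delta_pos=[[-0.3, 0, 0], [-0.5, 0, 0], [-0.8, 0, 0], [-0.8, 0, 0], [-0.8, 0, 0], [-0.8, 0, 0], [-0.8, 0, 0], [-0.8, 0, 0], [0, 0, 0]], rotation=[[0, 0, 0], [0, 0, 0], [0, 0, 0], [0, 0, 0], [0, 0, 0], [0, 0, 0], [0, 0, 0], [0, 0, 0], [0, 0, 0]])

```text
clock: 23.35
position: [0.5704, 0.1062, 0.3661]
tool_rot: [-2.907, 1.556, -0.063]
force: [0.7, -0.3, -0.7]
grip_width: 0.0343
```

```bash
python3 - <<'E'
from h import *
ps=optics.camera_params('side')
need(None)
a=optics.grab_frame('side')[:,:,::-1].copy()
b=cv2.resize(a[130:290,190:330],None,fx=5,fy=5,interpolation=cv2.INTER_CUBIC)[:600]
b=cv2.resize(a[165:285,190:330],None,fx=5,fy=5,interpolation=cv2.INTER_CUBIC)
# mark predicted lid corners: green shut(1.70), blue 1.60
for f,c in((1.693,(0,255,0)),(1.6,(255,0,0))):
  for s,n,y in((.24,.028,.15),(.24,.028,-.15),(.24,0,.15)):
    u=proj(ps,corner(f,s,n,y)); cv2.circle(b,tuple(int(v) for v in (u-[190,165])*5),3,c,1)
cv2.imwrite('pics/side5.png',b)
E
```

```text
t 23.35 tcp [0.5704 0.1062 0.3661] chest [-9.800e-02  2.000e-04  3.661e-01] F [ 0.7 -0.3 -0.7] w 0.0343
```

View pics/side5.png

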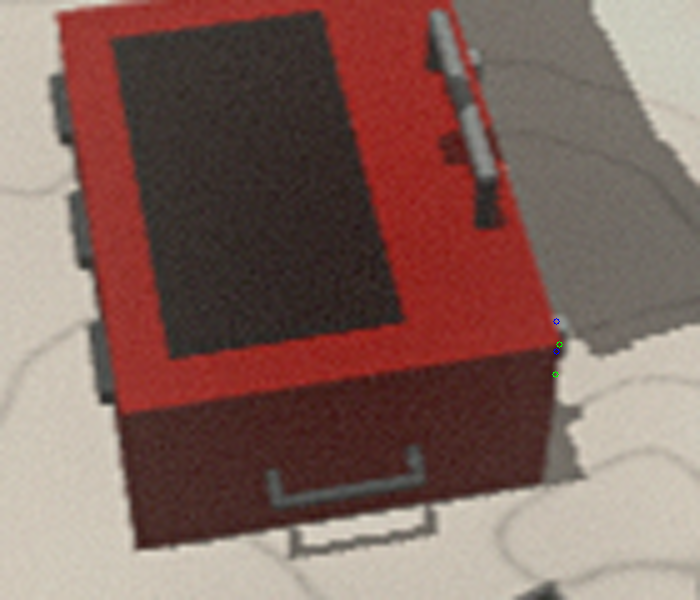

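Emit:
arm_command(delta_pos=[[0.7, 0, 0], [0.8, 0, 0], [0.8, 0, 0], [0.8, 0, 0], [0.8, 0, 0], [0.8, 0, 0], [0.3, 0, 0], [0, 0, 0]], rotation=[[0, 0, 0], [0, 0, 0], [0, 0, 0], [0, 0, 0], [0, 0, 0], [0, 0, 0], [0, 0, 0], [0, 0, 0]], gripper=1)

```text
clock: 24.2
position: [0.5699, 0.1055, 0.2098]
tool_rot: [-2.972, 1.559, -0.128]
force: [0.2, -0.1, 0.7]
grip_width: -0.0004
```

Emit:
arm_command(delta_pos=[[0.05, 0, 0], [0.05, 0, 0]], rotation=[[0, 0, 0], [0, 0, 0]])

```text
clock: 24.4
position: [0.5705, 0.1053, 0.2083]
tool_rot: [-2.942, 1.558, -0.099]
force: [-1.1, -0.5, 0.4]
grip_width: -0.0002
```

Emit:
arm_command(delta_pos=[[0.05, 0, 0], [0.05, 0, 0]], rotation=[[0, 0, 0], [0, 0, 0]])

```text
clock: 24.6
position: [0.5711, 0.1055, 0.2065]
tool_rot: [-2.875, 1.556, -0.032]
force: [0.7, 1.2, -0.5]
grip_width: -0.0001
```

Emit:
arm_command(delta_pos=[[0.05, 0, 0], [0.05, 0, 0], [0.05, 0, 0]], rotation=[[0, 0, 0], [0, 0, 0], [0, 0, 0]])

```text
clock: 24.9
position: [0.5714, 0.1056, 0.2022]
tool_rot: [-2.837, 1.555, 0.007]
force: [-0.4, 0.3, 0.5]
grip_width: -0.0003
```

Emit:
arm_command(delta_pos=[[0.05, 0, 0], [0.05, 0, 0], [0.05, 0, 0]], rotation=[[0, 0, 0], [0, 0, 0], [0, 0, 0]])

```text
clock: 25.2
position: [0.5717, 0.1057, 0.1994]
tool_rot: [-2.718, 1.555, 0.126]
force: [-16.6, 1.2, 47.3]
grip_width: -0.0002
```

Emit:
arm_command(delta_pos=[[0.05, 0, 0], [0.05, 0, 0]], rotation=[[0, 0, 0], [0, 0, 0]])

```text
clock: 25.4
position: [0.5717, 0.1056, 0.1995]
tool_rot: [-2.519, 1.554, 0.324]
force: [-13.3, 0.6, 34.4]
grip_width: 0.0002
```

Emit:
arm_command(delta_pos=[[-0.2, 0, 0], [-0.6, 0, 0], [-0.8, 0, 0], [-0.8, 0, 0], [-0.8, 0, 0], [-0.8, 0, 0], [0, 0, 0], [0, 0, 0]], rotation=[[0, 0, 0], [0, 0, 0], [0, 0, 0], [0, 0, 0], [0, 0, 0], [0, 0, 0], [0, 0, 0], [0, 0, 0]])

```text
clock: 26.2
position: [0.5693, 0.1045, 0.324]
tool_rot: [-2.507, 1.555, 0.336]
force: [-0.0, 0.6, -0.8]
grip_width: -0.0001
```

```bash
python3 - <<'E'
from h import *
need(None); print(bot.job_done())
E
```

```text
t 26.2 tcp [0.5693 0.1045 0.324 ] chest [-9.61e-02 -3.00e-04  3.24e-01] F [-0.   0.6 -0.8] w -0.0001
the job is handed in; nothing more can be done
None
```

The chest is shut and I handed the job in at 26.2 s. I gripped the yellow knuckle, lifted it along its own arc, then let it go. I estimate the knee ended about 1.1 rad, with the lid near 0.15 rad at that point. I then gripped the lid handle and lowered the lid at about 0.4 rad/s until it met the rim.

**Stay:** the wrist force during the lift stayed below about 9 N, so the bracket should not have been bent, though I did not read the bracket or knee joints directly.

**Lid shut:**
- In the last side picture the lid corner sits where a shut lid should be, with no visible gap.
- Pressing the handle with closed fingertips met a hard stop at 185.5 mm, against 186 mm expected when shut.

**Readings that disagreed:**
- The handle's path came out 2 to 5 mm wider than the given 229 mm radius.
- The angle from the gripper read 1.67 rad at the stop rather than 1.70. I put both down to the bar sitting slightly low between the pads.

**Higher forces:** the wrist force reached about 76 N as the lid met the rim and 50 N in the final press, below the 120 N limit.

**Bystanders:** I did not touch any of them knowingly, but I did not measure them again afterwards. The robot was clear of everything at hand-in.

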